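Close the moisture analyser and start its run with one careful press of a dome key

ROBOT

A 7-joint arm with a two-finger parallel gripper is mounted at the origin on the work surface. World frame = base frame: x ahead of the robot, y to its left, z up, the work surface at z = 0. Lengths are in mm, angles in rad, forces in N, time in s.
With the tool pointing down it reaches from about 400 to 875 mm from the base axis. Payload 6.5 kg.
Tool frame: the origin (TCP) lies on the centre line of the jaws, within the pads' length; the fingertips stand 11 mm ahead of it and the grasp point (between the pads) lies 8 mm behind it (tcp_to_tips is the distance from the TCP to the fingertips, in mm); y points along the fingers, z is the direction in which the jaws open and shut, and the axes are right-handed (so a half turn about y gives the same grasp; the last joint's range is limited). The gripper opens to 85 mm and grips with 20 to 120 N. Pads are 22 mm wide; open, the fingers measure 114 mm over their backs; the gripper's body (76 mm by 85 mm) begins 54 mm behind the grasp point. The pads swing forward as they close: fully open they stand 13 mm farther back than shut.
Start: joints at [1.044, 0.536, -0.004, 1.538, 0.003, 1.067, -0.071], TCP at [289.027, -582.197, 242.29] pointing down, gripper open.
Joint ranges: [-2.7, 2.7], [-0.37, 2.16], [-1.27, 1.26], [0.24, 2.4], [-1.31, 4.45], [0.19, 1.91], [-2.76, 2.76]. Speed limits (rad/s): [2.39, 2.39, 3.14, 3.14, 3.14, 3.14, 3.14].

INTERFACE

Orientations are given as a rotation vector (axis times angle).
In Python, from workcell import read_state, read_camera, close_job, tcp_to_tips gives the robot as it stands. The module is installed in compiled form; this text tells all that it offers.
- The arm moves only by the tool apply_moves, never from a script. Its argument "targets" is a list that holds one entry, the list of rows, each a list of 4 numbers: the shift along the tool's x, y, z in cm, then the turn about the tool's y in rad. In form: [[[dx, dy, dz, spin], ...]]. A call has 1 to 5 rows; each row is the pose to reach, as a shift and turn from the pose commanded when the call began, along the tool's axes at that moment; what a row does not reach only later rows make up. A row lasts 1/8 s, in which the tool goes at most 62.5 mm and 10.7 degrees, less where a joint would pass 70% of its speed; a pose out of reach is approached as far as the arm can. A call with a gripper value outside its range is refused whole. "gripper" is the finger opening in cm, from 0 to 8.54, set as the call begins (left out, the last holds). The fingers move at their own pace and stop on an object; the grip force is fixed at half the most. Time passes only in rows, so rows that repeat a pose let the fingers close. It gives the time, the measured TCP pose, the force and the opening at its end, in the units of the state.
- read_state(): the state, without advancing time (a new reading comes with each control period).
- read_camera(name): name is "scene" or "top" or "wrist"; returns a dict with "color" (384x512x3 uint8, red, green, blue), "camera_matrix" (3x3 intrinsics, pixels), "k1" (the pictures are not rectified: a ray, as slopes to the right and down, at radius r is drawn at 1 + k1 r^2 times it, then the intrinsics apply), "rvec" (rotation vector, rad) and "tvec" (3), from world to camera coordinates, as OpenCV has them; the wrist camera has in their place "mount" (4x4, takes a point from camera to tool coordinates, whose origin is the TCP and whose axes are the tool frame's). Camera axes: x right, y down, z forward; pixel columns grow to the right and rows downward; lengths in mm; the calibration is good to about 2 mm. A picture is of the moment at which its call begins: read the wrist's pose just before it. There is no depth.
- close_job(): hands the job in, once; it reports no verdict.
The state is a dict: "clock": time; "joint_positions": joint angles; "qd": joint speeds; "joint_torque": joint torques, N m; "tool_pos": TCP position; "orientation": TCP orientation; "wrist_force": force on the tool from outside, world axes, zero at the start; "ft_torque": the same for the moment, N m; "grip_width": finger opening in mm.
Only numpy, scipy, OpenCV 4.12 (cv2) and the standard library are available. Lean on these libraries where they do the work, as an engineer would, in place of code of your own. Each camera call takes 0.05 s, during which the arm holds its last target.

TASK

The sample is already in the moisture analyser: swing the open hood down gently until it is fully closed, then start the run with the round key at the end of the key row on the terminal beside it. Press that key only until you feel its dome click (the force drops), no further, so that the dome is not crushed, and let it spring back. Do not press the square keys, and leave the other things on the bench and the sample pan as they are.

Things in the scene. Friction and masses are not known exactly. Their poses are not given: they have to be found in the camera images.
- analyser: Base of a bench moisture analyser, off-white, 300 (x) x 200 (y) mm, fixed to the bench. Origin on the bench under its centre; +x points to the rear (hinge side), -x to its front, +z up. The bright deck lies 78 mm up.
- hood (a joint): Hinge of the hood, rad: 0 = fully closed (on its stop), grows as it opens; it starts at 1.15 to 1.42, nearly upright. The hinge is stiff, the hood stays where it is left; moving it takes about 1 to 6 N near the lip, all the way down to the stop. Swinging faster than 1.5 rad/s counts as slamming.
- hood_hinge (a point): Middle of the hood's hinge axis, 105 mm above the bench at the rear of the analyser; turns with the hood. The axis is its y axis. In this frame the hood is a shell 200 mm wide (y), from x = 0 to x = -200 mm, its flat outer (top) face at z = +38 mm: closed, that face is level, 143 mm above the bench; open, it faces the rear (+x of the analyser) and the lip points up.
- hood_lip (a point): Middle of the outer face of the dark grip lip on the hood's free edge, at (-211, 0, +35) mm in the hinge frame; same axes as hood_hinge. The lip is 120 mm wide (y), 14 mm thick (z), its free edge 13 mm beyond this point in -x.
- terminal: Off-white operating terminal with a screen, 150 (x) x 215 (y) mm, fixed to the bench, face tilted 8 degrees so that the far (+x) side is higher. Origin on the bench under its centre. A row of four grey keys 38 mm apart lies along y in front of (-x of) the screen: three square ones and, at the -y end (the right end for someone in front of it), the round start key.
- start_key_top (a point): Centre of the top of the round start key (23 mm across); +z points straight out of the terminal face, x along the face up towards the screen, y along the key row. The key stands 7.5 mm proud of the face and moves along -z; this point moves with it.
- start_key (a joint): Travel of the start key, m, 0 = released. A dome key: it starts to move at about 2 N, the force climbs to about 4 N at 0.9 mm, then drops (the click) to about 3.5 N at 1.5 mm and 1.3 N at 3.1 mm, then climbs again steeply: about 5 N at 4.2 mm. The switch makes at 1.5 mm, within the drop; beyond 4.2 mm the dome is over-pressed. It springs back by itself.
- key1 (a joint): Travel of the square key at the +y end of the row, m, 0 = released; 17 mm square, also 7.5 mm proud, softer to press. Not to be pressed.
- key2 (a joint): Travel of the second square key. Not to be pressed.
- key3 (a joint): Travel of the third square key, next to the start key, centre 38 mm from it. Not to be pressed.
- pan_seat (a point): Centre of the pan support in the analyser, 84 mm above the bench; its frame is the analyser's.
- pan: Round steel sample pan, 94 mm across, with a fibre disc and a black handle to the front, loose on the pan support under the hood. Origin under its centre. To be left alone; the hood clears it.
- disc_tub_mid (a point): Clear tub of white fibre discs, 102 mm across, 42 mm high; its centre. Bystander.
- water_mid (a point): Clear bottle with a blue cap, 66 mm across, 200 mm high; its centre. Bystander.
- tweezers_mid (a point): Steel tweezers, 120 mm long, 8 mm thick, lying flat; their centre. Bystander.

How it is judged:
By the outcome, as a careful person would: the job done as asked, in the order asked, and still so for the second after the job is handed in, with the robot touching nothing.
It also fails if it takes over 48 s, if anything falls off the work surface, if the arm or the gripper's body presses on something with over 40 N, if the wrist force passes 120 N, or if a joint passes its speed limit or range.

## Working session

There is one attempt and no reset: what is moved stays moved. The work goes in short steps, Python scripts to look and compute and a tool call to move; the robot and the scene stay as the last step left them, time stands still between calls to the robot, and variables do not carry over. Pictures are saved under pics/ and viewed, and the job is handed in when it is done.

Besides the shell and the picture viewer there is one more tool, called as name([rows], argument=value, ...), one row to a line, values as JSON. apply_moves: Moves the arm, as the interface text tells. Its arguments: {"type":"object","properties":{"targets":{"type":"array","items":{"type":"array","items":{"type":"array","items":{"type":"number"}}}},"gripper":{"type":"number"}},"required":["targets"]}

```bash
mkdir -p pics
python3 - <<'E'
from workcell import *
import cv2
s=read_state();print({k:s[k] for k in('clock','tool_pos','orientation','wrist_force','grip_width')},tcp_to_tips)
for n in("scene","top","wrist"):
    c=read_camera(n);cv2.imwrite(f"pics/{n}0.png",c["color"][:,:,::-1])
    print(n,{k:v for k,v in c.items() if k!="color"})
E
```

```text
{'clock': 0.0, 'tool_pos': array([ 288.75574902, -581.62474865,  241.38790451]), 'orientation': array([-0.46164305,  1.96711813, -1.96361596]), 'wrist_force': array([ 0.30101794,  0.21116935, -0.77307762]), 'grip_width': 85.45133858589926} 11.0
scene {'camera_matrix': array([[481.13695845,   0.        , 255.5340868 ],
       [  0.        , 481.13695845, 192.81390424],
       [  0.        ,   0.        ,   1.        ]]), 'k1': 0.06483357675173172, 'rvec': array([ 0.2844506 , -2.84530527,  1.13789669]), 'tvec': array([ 606.73430826,  113.37067284, 1528.80744522])}
top {'camera_matrix': array([[381.63879343,   0.        , 257.85108084],
       [  0.        , 381.63879343, 190.10302726],
       [  0.        ,   0.        ,   1.        ]]), 'k1': 0.009036284951751565, 'rvec': array([ 2.14361921, -2.1178368 ,  0.16526619]), 'tvec': array([  82.58929963,  615.56392346, 1198.14156346])}
wrist {'camera_matrix': array([[286.69916456,   0.        , 256.92023351],
       [  0.        , 286.69916456, 192.95358454],
       [  0.        ,   0.        ,   1.        ]]), 'k1': -0.0183559732608409, 'mount': array([[ 4.84237722e-04,  9.63415859e-01,  2.68010537e-01,
        -6.77155866e+01],
       [-4.08601588e-04, -2.68010356e-01,  9.63415945e-01,
        -1.32469417e+02],
       [ 9.99999799e-01, -5.76031874e-04,  2.63872526e-04,
         8.20711775e-01],
       [ 0.00000000e+00,  0.00000000e+00,  0.00000000e+00,
         1.00000000e+00]])}
```

View pics/scene0.png

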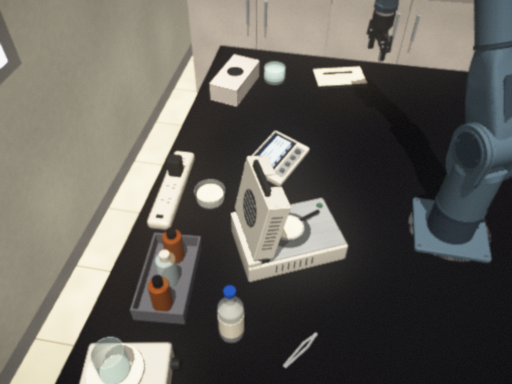

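View pics/top0.png

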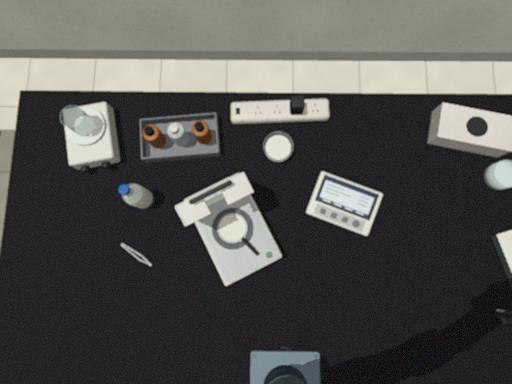

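View pics/wrist0.png

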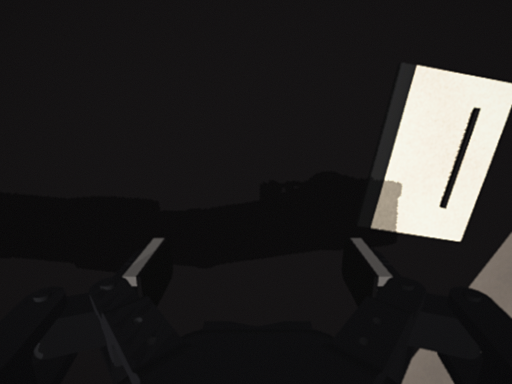

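Top view: analyser around (232,235) with its hood upright at (215,198), terminal at (345,203) with its keys in a row along (322..357, 210..223). Bottle is at (135,195), tub at (278,147), tweezers at (136,254). I'll enlarge these regions.

```bash
cat > h.py <<'E'
import numpy as np, cv2
from workcell import *
from scipy.spatial.transform import Rotation as R
def grab(n,f=None):
    c=read_camera(n)
    if f: cv2.imwrite(f"pics/{f}.png",c["color"][:,:,::-1])
    return c
def und(c,uv):
    K=c["camera_matrix"];uv=np.atleast_2d(np.float64(uv))
    d=np.array([c["k1"],0,0,0.]);return cv2.undistortPoints(uv.reshape(-1,1,2),K,d).reshape(-1,2)
def pose(c,s=None):
    if "mount" in c:
        M=np.array(c["mount"]);T=np.eye(4);T[:3,:3]=R.from_rotvec(s["orientation"]).as_matrix();T[:3,3]=s["tool_pos"]
        W=T@M;return W[:3,:3],W[:3,3]
    Rm=R.from_rotvec(c["rvec"]).as_matrix();return Rm.T,-Rm.T@c["tvec"]
def rays(c,uv,s=None):
    Rw,o=pose(c,s);p=und(c,uv);d=np.c_[p,np.ones(len(p))]@Rw.T
    return o,d/np.linalg.norm(d,axis=1)[:,None]
def onz(c,uv,z,s=None):
    o,d=rays(c,uv,s);return o+d*((z-o[2])/d[:,2:])
def proj(c,P,s=None):
    Rw,o=pose(c,s);q=(np.atleast_2d(P)-o)@Rw
    d=np.array([c["k1"],0,0,0.])
    return cv2.projectPoints(q.reshape(-1,1,3),np.zeros(3),np.zeros(3),c["camera_matrix"],d)[0].reshape(-1,2)
def tri(o1,d1,o2,d2):
    A=np.c_[d1,-d2];t=np.linalg.lstsq(A,o2-o1,rcond=None)[0]
    a=o1+t[0]*d1;b=o2+t[1]*d2;return (a+b)/2,np.linalg.norm(a-b)
E
python3 - <<'E'
import cv2
a=cv2.imread("pics/top0.png");b=cv2.imread("pics/scene0.png")
cv2.imwrite("pics/t1.png",cv2.resize(a[165:290,165:290],None,fx=4.8,fy=4.8,interpolation=cv2.INTER_CUBIC))
cv2.imwrite("pics/t2.png",cv2.resize(a[160:245,295:395],None,fx=7,fy=7,interpolation=cv2.INTER_CUBIC))
cv2.imwrite("pics/s1.png",cv2.resize(b[120:285,220:360],None,fx=3.6,fy=3.6,interpolation=cv2.INTER_CUBIC))
E
```

```text
(no output)
```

View pics/t1.png

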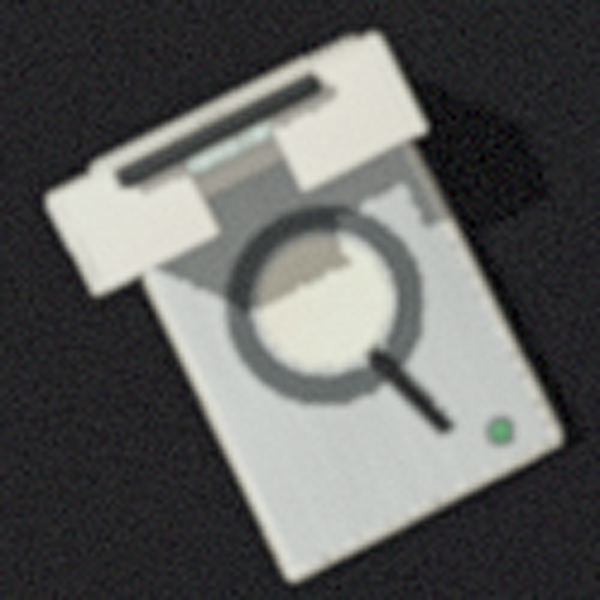

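View pics/t2.png

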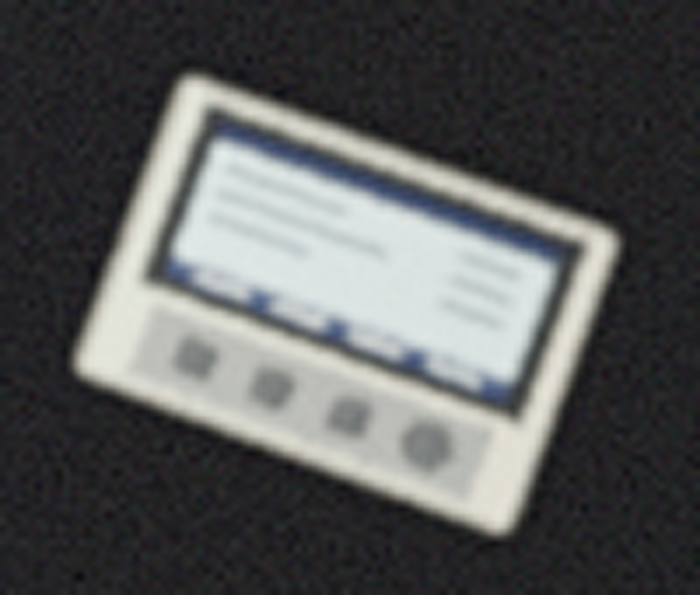

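View pics/s1.png

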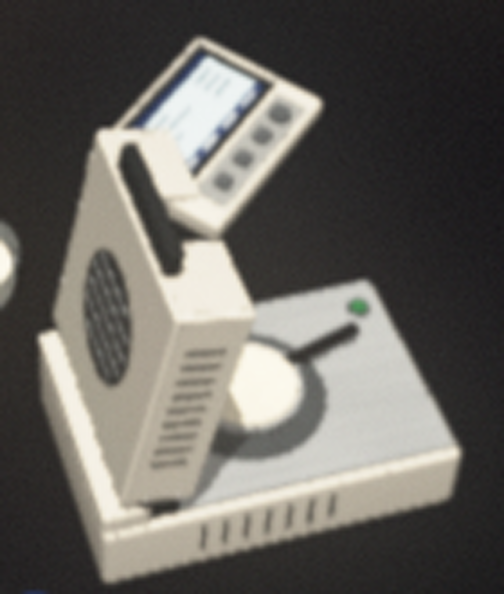

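```bash
cat > m.py <<'E'
from h import *
T=grab("top");S=grab("scene")
t1=lambda *p:[(165+(x+.5)/4.8-.5,165+(y+.5)/4.8-.5) for x,y in p]
t2=lambda *p:[(295+(x+.5)/7-.5,160+(y+.5)/7-.5) for x,y in p]
s1=lambda *p:[(220+(x+.5)/3.6-.5,120+(y+.5)/3.6-.5) for x,y in p]
def TT(a,b):
    o,d=rays(T,a);p,e=rays(S,b)
    return [tri(o,x,p,y) for x,y in zip(d,e)]
fc=TT(t1((292,582),(565,440)),s1((460,452),(370,282)));print("front corners",fc)
print("onz78",onz(T,t1((292,582),(565,440)),78),onz(S,s1((460,452),(370,282)),78))
print("rear scene z78",onz(S,s1((40,335),(103,533)),78))
print("keys tri",TT(t2((195,357),(273,387),(350,416),(427,445)),s1((224,182),(243,158),(263,135),(281,113))))
print("term corners",TT(t2((185,75),(620,232),(510,537),(77,370)),s1((110,135),(200,38),(322,103),(216,235))))
print("lip ends",TT(t1((120,180),(320,80)),s1((175,270),(128,148))))
E
python3 m.py
```

```text
front corners [(array([311.08264226, 186.20205747,  70.63135137]), np.float64(2.370509382786709)), (array([401.74824285,  10.31796201,  65.83350021]), np.float64(1.0069170523700455))]
onz78 [[310.49861917 185.55881423  78.        ]
 [402.32416857  10.97166625  78.        ]] [[312.96823194 192.14777173  78.        ]
 [401.41680267  21.91235041  78.        ]]
rear scene z78 [[668.42136251 139.61679378  78.        ]
 [575.24290873 325.30676368  78.        ]]
keys tri [(array([ 551.22343893, -122.79030079,   33.61704179]), np.float64(0.9402011654160911)), (array([ 537.92741682, -158.88913639,   34.38108094]), np.float64(0.019748144154094233)), (array([ 524.09192547, -194.1782776 ,   35.74080926]), np.float64(1.1384364729234608)), (array([ 511.07162829, -229.46953913,   36.17637166]), np.float64(0.9584090209451328))]
term corners [(array([ 667.4951527 , -111.62899221,   85.5062619 ]), np.float64(15.623385841233318)), (array([ 609.88832433, -320.75192147,   42.86022077]), np.float64(3.9634248050929246)), (array([ 471.75962067, -270.81762513,   20.41732412]), np.float64(2.9972487740502762)), (array([547.98882623, -69.66185782,  14.44497376]), np.float64(2.0031391728761347))]
lip ends [(array([537.57167017, 261.94177094, 313.18090794]), np.float64(0.2954634288722107)), (array([591.74638913, 155.56682842, 321.02893203]), np.float64(0.23517525085436616))]
```

```bash
cat >> m.py <<'E'
print('-----')
cs=TT(t1((45,195),(350,37)),s1((176,323),(98,130)));print("outer top corners",cs)
th=np.deg2rad(27.5);ex=np.array([np.cos(th),np.sin(th)]);ey=np.array([-ex[1],ex[0]])
F=onz(T,t1((292,582),(565,440)),78)[:,:2];fm=F.mean(0);org=fm+150*ex;print("org",org)
loc=lambda P:np.r_[ex@(P[:2]-org),ey@(P[:2]-org),P[2]]
for P,_ in TT(t1((120,180),(320,80)),s1((175,270),(128,148)))+cs: print("loc",loc(P).round(1))
# bottom corners of outer face on planes y=+-100
for px,y in(((125,503),100),((55,320),-100)):
    o,d=rays(S,s1(px));n=np.r_[ey,0];t=(y-n@(o-np.r_[org,0]))/(n@d[0]);print("bottom",loc(o+t*d[0]))
s=read_state();print(R.from_rotvec(s["orientation"]).as_matrix().round(3),s["clock"])
print("hinge-bottle/tub",onz(T,[(278,147),(140,197)],40))
E
python3 m.py|sed -n '/---/,$p'
```

```text
-----
outer top corners [(array([529.58278558, 303.39518436, 305.91798848]), np.float64(0.9745468134264074)), (array([616.53717486, 140.10046641, 320.11491439]), np.float64(1.5548612927261558))]
org [489.46301885 167.52753223]
loc [ 86.3  61.5 313.2]
loc [ 85.2 -57.8 321. ]
loc [ 98.3 102.  305.9]
loc [100.1 -83.  320.1]
bottom [131.58527469 100.         109.7320422 ]
bottom [ 134.17184887 -100.          101.44373602]
[[-0.896 -0.     0.445]
 [-0.445  0.    -0.896]
 [ 0.    -1.    -0.   ]] 0.35
hinge-bottle/tub [[764.18266713  24.25039297  40.        ]
 [588.90981429 478.80110074  40.        ]]
```

```bash
cat >> m.py <<'E'
print('=====')
for px in((158,506),(145,506),(172,504),(185,485),(253,310),(176,323)):
    for y in(100,):
        o,d=rays(S,s1(px));n=np.r_[ey,0];t=(y-n@(o-np.r_[org,0]))/(n@d[0]);print(px,loc(o+t*d[0]).round(1))
E
python3 m.py|sed -n '/===/,$p'; python3 -c "
import cv2
b=cv2.imread('pics/scene0.png');cv2.imwrite('pics/s2.png',cv2.resize(b[195:285,225:300],None,fx=6.6,fy=6.6,interpolation=cv2.INTER_CUBIC))"
```

```text
=====
(158, 506) [105.3 100.   95.8]
(145, 506) [115.7 100.   99.8]
(172, 504) [ 94.1 100.   94.1]
(185, 485) [ 84.4 100.  114.8]
(253, 310) [ 41.8 100.  299.6]
(176, 323) [ 97.1 100.  303.2]
```

View pics/s2.png

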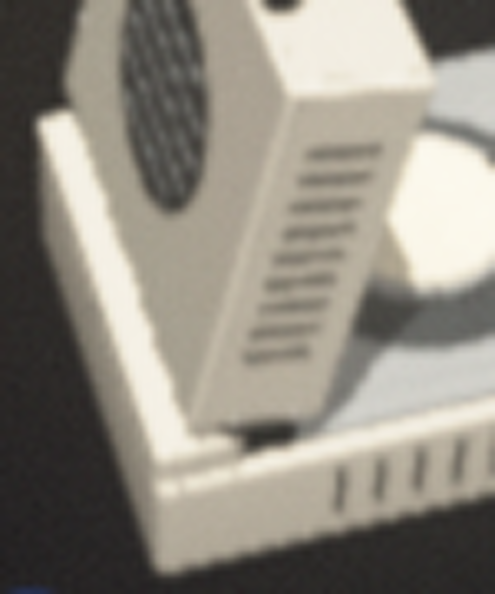

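apply_moves([
  [[-4, -5, -3, 0], [-35.6, -5.8, -21.8, 0], [-35.6, -5.8, -21.8, 0], [-35.6, -5.8, -21.8, 0], [-35.6, -5.8, -21.8, 0]],
], gripper=0)

```text
clock: 1.08
tool_pos: [445.0, -330.9, 296.1]
orientation: [-0.46, 1.965, -1.966]
wrist_force: [0.4, -1.0, -1.5]
grip_width: -0.0
```

apply_moves([
  [[-10.4, 0, -6.2, 0], [-10.4, 0, -6.2, 0], [-10.4, 0, -6.2, 0], [-10.4, 0, -6.2, 0]],
])

```text
clock: 1.58
tool_pos: [509.3, -231.5, 295.7]
orientation: [-0.461, 1.965, -1.966]
wrist_force: [-0.9, 0.2, 0.2]
grip_width: 0.4
```

Run:
```python
from h import *
s=read_state();c=grab("wrist","w1");print(s["clock"],s["tool_pos"],s["wrist_force"])
print(proj(c,[[511,-229.5,36],s["tool_pos"],s["tool_pos"]-[0,0,11]],s))
np.savez("w1.npz",img=c["color"],p=s["tool_pos"],o=s["orientation"])
```

```text
1.575 [ 509.25523173 -231.5153733   295.66693212] [-0.9025714   0.19592325  0.15298136]
[[255.40948797 162.19034423]
 [255.26155483 251.39216976]
 [255.35745325 242.02726841]]
```

View pics/w1.png

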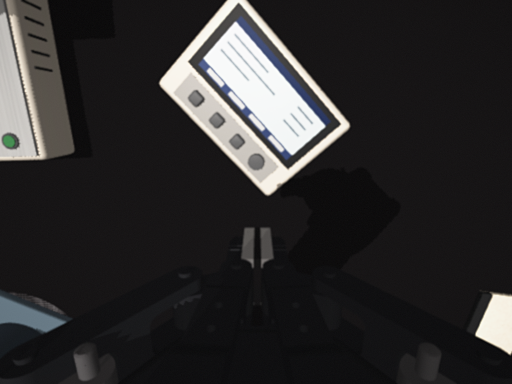

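Run:
```python
from h import *
s=read_state();c=grab("wrist");T=grab("top");S=grab("scene")
g=cv2.cvtColor(c["color"],cv2.COLOR_RGB2GRAY)
cv2.imwrite("pics/w1z.png",cv2.resize(c["color"][80:200,160:280,::-1],None,fx=5,fy=5,interpolation=cv2.INTER_CUBIC))
for z in(34,36,38): print(z,onz(c,[(256.5,161.3),(237,141.3),(217,120.3),(196.3,98.5)],z,s).round(1).tolist())
k=(295+427.5/7-.5,160+445.5/7-.5)
o,d=rays(T,[k]);o2,d2=rays(c,[(256.5,161.3)],s);print(tri(o,d[0],o2,d2[0]))
Rt=R.from_rotvec(s["orientation"]).as_matrix()
for e in (11,17,24):
  for x in(-11,11): print(e,x,proj(c,s["tool_pos"]+Rt@[x,e,0],s))
```

```text
34 [[512.1, -231.4, 34.0], [524.9, -195.5, 34.0], [538.2, -159.7, 34.0], [551.6, -124.0, 34.0]]
36 [[512.4, -231.2, 36.0], [525.1, -195.5, 36.0], [538.4, -159.9, 36.0], [551.7, -124.4, 36.0]]
38 [[512.7, -231.1, 38.0], [525.4, -195.5, 38.0], [538.6, -160.1, 38.0], [551.8, -124.8, 38.0]]
(array([ 511.78283049, -231.28862004,   30.25323032]), np.float64(0.8686599193451265))
11 -11 [[255.32395629 223.20397267]]
11 11 [[255.40353934 260.16453722]]
17 -11 [[255.37745593 219.21157721]]
17 11 [[255.45220168 255.03084585]]
24 -11 [[255.4351793  214.90469756]]
24 11 [[255.50487184 249.47558685]]
```

View pics/w1z.png

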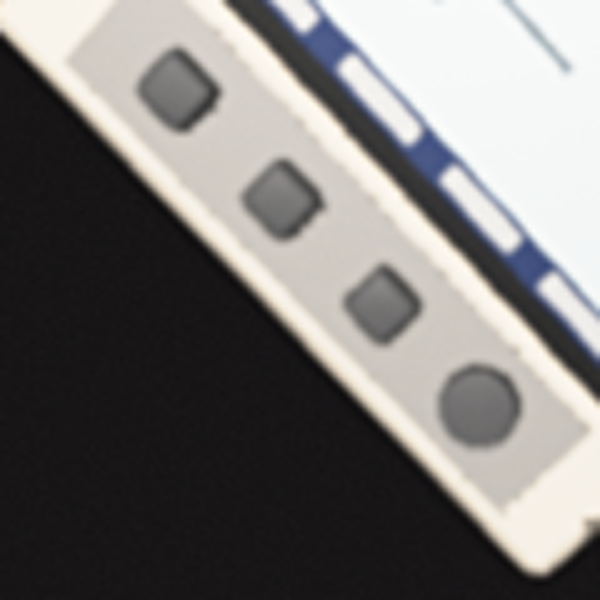

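apply_moves([
  [[-2, -5.5, -2.5, 0], [-6, -11, -7, 0], [-29.7, -12.4, -36.9, 0], [-29.7, -12.4, -36.9, 0], [-29.7, -12.4, -36.9, 0]],
])

```text
clock: 2.4
tool_pos: [567.8, 27.7, 405.5]
orientation: [-0.458, 1.966, -1.967]
wrist_force: [0.0, -0.5, -0.4]
grip_width: -0.0
```

apply_moves([
  [[-12, 0, -15, 0], [-18, 0, -22, 0], [-18, 0, -22, 0], [-18, 0, -22, 0]],
])

```text
clock: 2.9
tool_pos: [624.2, 271.2, 405.1]
orientation: [-0.458, 1.966, -1.967]
wrist_force: [0.5, -0.2, 0.8]
grip_width: -0.1
```

Run:
```python
from h import *
s=read_state();c=grab("wrist","w2");T=grab("top","t3");print(s["clock"],s["tool_pos"])
```

```text
2.9 [624.23206643 271.23466392 405.12577834]
```

View pics/w2.png

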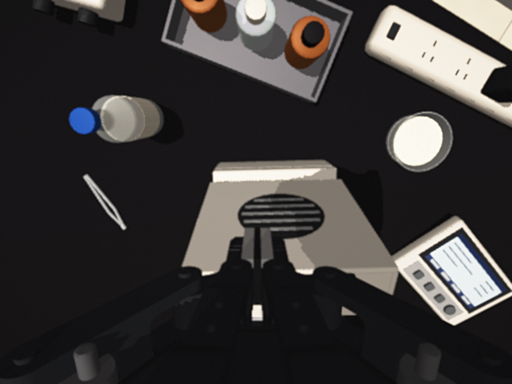

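Run:
```python
from h import *
s=read_state();c=grab("wrist")
th=np.deg2rad(27.5);ex=np.array([np.cos(th),np.sin(th)]);ey=np.array([-ex[1],ex[0]]);org=np.array([489.5,167.5])
def L(uv,z):
    for p in onz(c,uv,z,s): print(uv,z,(ex@(p[:2]-org)).round(1),(ey@(p[:2]-org)).round(1))
L([(211,181),(333,179)],109);L([(187,272),(397,266)],307);L([(258,312)],320)
print(s["clock"])
```

```text
[(211, 181), (333, 179)] 109 136.7 108.9
[(211, 181), (333, 179)] 109 138.1 -77.4
[(187, 272), (397, 266)] 307 99.0 101.0
[(187, 272), (397, 266)] 307 103.3 -87.4
[(258, 312)] 320 66.4 37.3
3.0
```

apply_moves([
  [[0, 5, 1, 0], [1, 10, 2, 0], [3, 10, 2, 0], [3.6, 10, 2, 0], [3.6, 10, 2, 0]],
])

```text
clock: 3.68
tool_pos: [600.8, 236.2, 306.4]
orientation: [-0.457, 1.965, -1.965]
wrist_force: [0.3, -0.0, 0.1]
grip_width: 0.2
```

Run:
```python
import numpy as np
for t in np.r_[1.40:-0.01:-0.06]:
    x=100-185*np.cos(t)+38*np.sin(t)+10;z=105+185*np.sin(t)+38*np.cos(t)+11
    print(round(t,2),round((130.4-x)/10,2),round((306.4-z)/10,2))
```

```text
1.4 1.44 0.16
1.34 2.57 0.16
1.28 3.7 0.23
1.22 4.83 0.36
1.16 5.94 0.56
1.1 7.04 0.83
1.04 8.13 1.16
0.98 9.19 1.56
0.92 10.22 2.02
0.86 11.23 2.54
0.8 12.2 3.12
0.74 13.14 3.76
0.68 14.04 4.45
0.62 14.89 5.2
0.56 15.7 5.99
0.5 16.45 6.84
0.44 17.16 7.72
0.38 17.81 8.65
0.32 18.41 9.61
0.26 18.94 10.61
0.2 19.42 11.64
0.14 19.83 12.7
0.08 20.18 13.77
0.02 20.46 14.87
```

Approach slowly and watch for contact.

apply_moves([
  [[0.6, 0.16, 0, 0], [1.1, 0.16, 0, 0], [1.6, 0.16, 0, 0], [2.1, 0.16, 0, 0], [2.6, 0.16, 0, 0]],
])

```text
clock: 4.3
tool_pos: [577.5, 225.8, 303.8]
orientation: [-0.458, 1.965, -1.963]
wrist_force: [5.0, 2.0, -1.9]
grip_width: -0.1
```

apply_moves([
  [[0.9, 0.06, 0, 0], [1.8, 0.15, 0, 0], [2.7, 0.28, 0, 0], [3.6, 0.47, 0, 0], [4.5, 0.69, 0, 0]],
])

```text
clock: 4.92
tool_pos: [537.6, 205.2, 297.3]
orientation: [-0.456, 1.964, -1.964]
wrist_force: [5.2, 0.4, -0.6]
grip_width: -0.1
```

apply_moves([
  [[1.0, 0.3, 0, 0], [2.1, 0.7, 0, 0], [3.1, 1.2, 0, 0], [4.1, 1.7, 0, 0], [5.1, 2.3, 0, 0]],
])

```text
clock: 5.55
tool_pos: [490.3, 182.3, 273.5]
orientation: [-0.46, 1.965, -1.965]
wrist_force: [3.9, -1.1, 2.1]
grip_width: -0.0
```

Run:
```python
from h import *
c=grab("scene","s3");s=read_state();print(s["tool_pos"],s["wrist_force"])
b=c["color"][100:300,180:380,::-1];cv2.imwrite("pics/s3z.png",cv2.resize(b,None,fx=3,fy=3,interpolation=cv2.INTER_CUBIC))
```

```text
[488.55078085 181.55728748 272.3937987 ] [ 0.51224862 -1.72052749  0.89023391]
```

View pics/s3z.png

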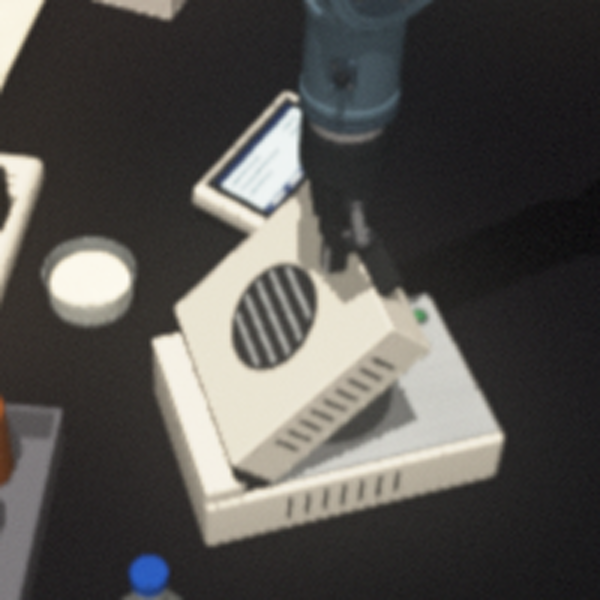

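apply_moves([
  [[0.9, 0.6, 0, 0], [1.8, 1.3, 0, 0], [2.7, 2.05, 0, 0], [3.5, 2.85, 0, 0], [4.2, 3.65, 0, 0]],
])

```text
clock: 6.22
tool_pos: [452.3, 163.6, 236.4]
orientation: [-0.462, 1.965, -1.966]
wrist_force: [2.5, -1.1, 2.3]
grip_width: -0.1
```

apply_moves([
  [[0.7, 0.9, 0, 0], [1.4, 1.85, 0, 0], [2.0, 2.8, 0, 0], [2.5, 3.8, 0, 0], [3.0, 4.75, 0, 0]],
])

```text
clock: 6.85
tool_pos: [425.8, 150.7, 188.9]
orientation: [-0.461, 1.965, -1.965]
wrist_force: [1.8, -0.6, 2.1]
grip_width: 0.2
```

apply_moves([
  [[0.35, 0.8, 0, 0], [0.6, 1.6, 0, 0], [0.8, 2.3, 0, 0], [0.9, 2.8, 0, 0], [1.0, 3.1, 0, 0]],
])

```text
clock: 7.48
tool_pos: [416.8, 146.1, 158.2]
orientation: [-0.462, 1.965, -1.966]
wrist_force: [-0.2, -0.8, 3.7]
grip_width: -0.0
```

apply_moves([
  [[0, 0.15, 0, 0], [0, 0.3, 0, 0], [0, 0.4, 0, 0], [0, 0.5, 0, 0], [0, 0.5, 0, 0]],
])

```text
clock: 8.1
tool_pos: [416.5, 145.9, 156.0]
orientation: [-0.463, 1.964, -1.968]
wrist_force: [-12.7, -5.9, 40.8]
grip_width: -0.0
```

apply_moves([
  [[0, -0.3, 0, 0], [-0.2, -1.5, 0, 0], [-0.2, -6, 0, 0], [-0.2, -11, 0, 0], [-0.2, -14, 0, 0]],
])

```text
clock: 8.72
tool_pos: [419.8, 147.8, 296.5]
orientation: [-0.457, 1.965, -1.963]
wrist_force: [0.4, 0.0, -1.0]
grip_width: 0.0
```

Run:
```python
from h import *
s=read_state();print(s["clock"],s["tool_pos"],s["wrist_force"],R.from_rotvec(s["orientation"]).as_matrix().round(3).tolist())
c=grab("scene");b=c["color"][100:300,180:380,::-1];cv2.imwrite("pics/s4z.png",cv2.resize(b,None,fx=3,fy=3,interpolation=cv2.INTER_CUBIC))
```

```text
8.725 [419.83709361 147.77666145 296.47956827] [ 0.42132278  0.04856655 -0.97631144] [[-0.896, 0.003, 0.445], [-0.445, 0.001, -0.896], [-0.003, -1.0, 0.0]]
```

View pics/s4z.png

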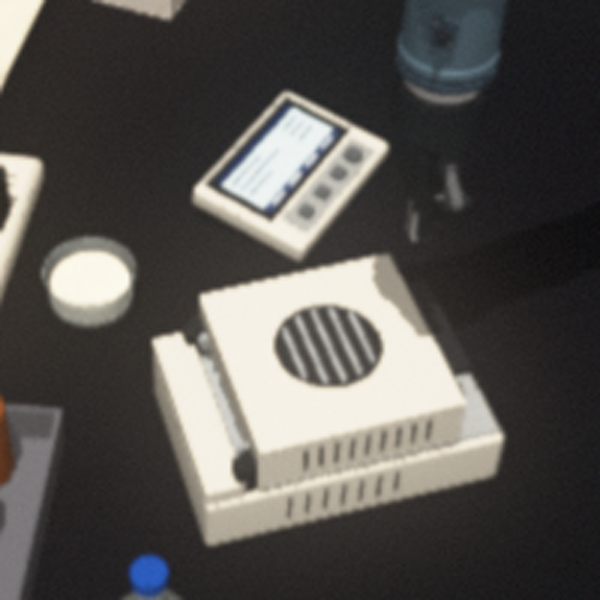

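apply_moves([
  [[1.4, 0.5, 6, 0.16], [2.8, 1, 12, 0.33], [4.3, 2, 18, 0.49], [5.8, 3, 24, 0.65], [7.2, 4, 30, 0.815]],
])

```text
clock: 9.4
tool_pos: [488.4, -155.2, 253.7]
orientation: [-0.369, -2.026, 2.026]
wrist_force: [2.3, 1.3, -0.6]
grip_width: -0.0
```

```bash
cat > k.py <<'E'
from h import *
s=read_state();Rt=R.from_rotvec(s["orientation"]).as_matrix();print(s["clock"],s["tool_pos"],s["wrist_force"].round(2),Rt.round(3).tolist(),s["joint_positions"].round(2))
t=np.array([506.4,-228.4,90]);print("move cm",(Rt.T@(t-s["tool_pos"])/10).round(2))
E
python3 k.py
```

```text
9.4 [ 488.41935231 -155.23049717  253.73100403] [ 2.29  1.34 -0.63] [[-0.936, 0.001, -0.351], [0.351, 0.0, -0.936], [-0.001, -1.0, -0.0]] [ 0.29  0.29 -0.09  1.88  0.03  0.97 -1.74]
move cm [-4.24 16.37  6.23]
```

apply_moves([
  [[-2, 2, 3, 0], [-4.2, 5, 6.2, 0], [-4.2, 6, 6.2, 0], [-4.2, 6, 6.2, 0]],
])

```text
clock: 9.9
tool_pos: [505.4, -224.9, 193.0]
orientation: [-0.36, -2.03, 2.027]
wrist_force: [-0.4, -0.1, -0.6]
grip_width: 0.0
```

```bash
python3 k.py
python3 - <<'E'
from h import *
s=read_state();c=grab("wrist","w3");cv2.imwrite("pics/w3z.png",cv2.resize(c["color"][80:260,150:360,::-1],None,fx=3.3,fy=3.3,interpolation=cv2.INTER_CUBIC))
print(proj(c,[[512,-230.5,35]],s))
E
```

```text
9.9 [ 505.41222949 -224.94175144  192.99488505] [-0.44 -0.14 -0.57] [[-0.938, -0.002, -0.346], [0.346, 0.002, -0.938], [0.002, -1.0, -0.001]] [ 0.38  0.44 -0.05  1.84  0.03  0.87 -1.61]
move cm [-0.23 10.3   0.3 ]
[[259.23329128 173.54664515]]
```

View pics/w3z.png

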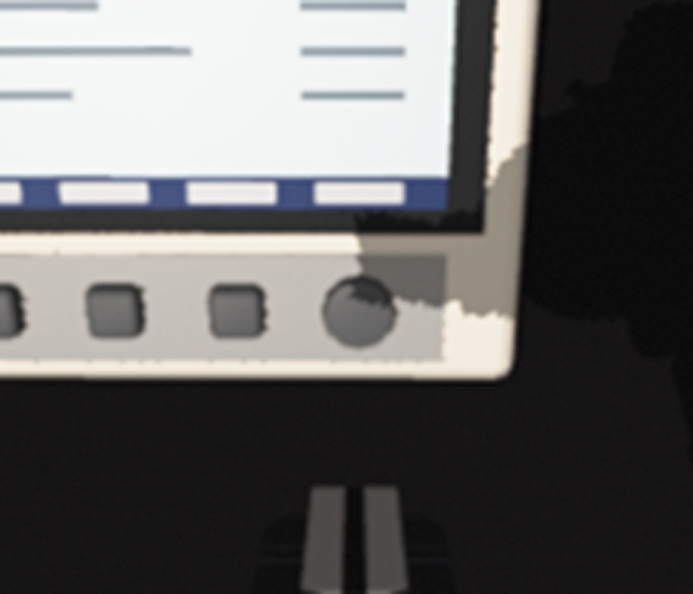

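apply_moves([
  [[-0.15, 5, 0.3, 0], [-0.15, 10, 0.3, 0], [-0.15, 12.5, 0.3, 0], [-0.15, 13.3, 0.3, 0], [-0.15, 13.3, 0.3, 0]],
])

```text
clock: 10.58
tool_pos: [507.0, -228.9, 61.6]
orientation: [-0.363, -2.03, 2.03]
wrist_force: [-0.2, -1.1, 0.1]
grip_width: 0.1
```

```bash
python3 k.py
python3 - <<'E'
from h import *
c=grab("wrist","w4");c=grab("scene");cv2.imwrite("pics/s5z.png",cv2.resize(c["color"][110:190,240:350,::-1],None,fx=6,fy=6,interpolation=cv2.INTER_CUBIC))
for i in range(3): grab("top");print(read_state()["wrist_force"].round(2))
E
```

```text
10.575 [ 506.98877642 -228.92948983   61.62120287] [-0.2  -1.05  0.09] [[-0.938, 0.001, -0.346], [0.346, -0.0, -0.938], [-0.001, -1.0, -0.0]] [ 0.38  0.64 -0.05  1.9   0.05  0.61 -1.62]
move cm [ 0.07 -2.84 -0.03]
[ 0.97 -0.94  0.16]
[-0.24  0.24 -0.89]
[ 0.66  0.92 -0.41]
```

View pics/w4.png

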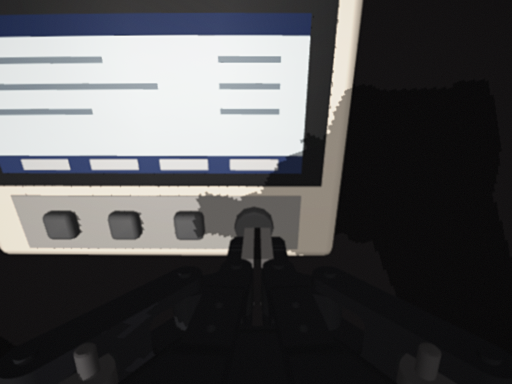

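View pics/s5z.png

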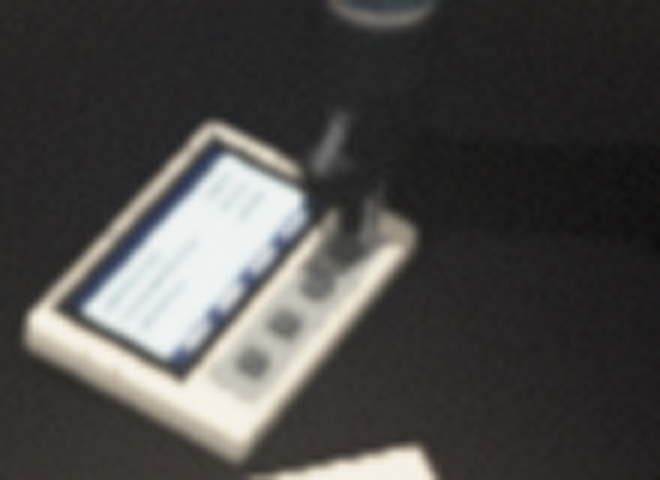

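apply_moves([
  [[0, 0.4, 0, 0], [0, 0.8, 0, 0], [0, 1.0, 0, 0], [0, 1.0, 0, 0]],
])

```text
clock: 11.32
tool_pos: [506.2, -229.6, 50.7]
orientation: [-0.363, -2.029, 2.029]
wrist_force: [-0.7, 0.2, 4.4]
grip_width: -0.0
```

```bash
cat > f.py <<'E'
from h import *
F=[];Z=[]
for i in range(6):
    s=read_state();F.append(s["wrist_force"]);Z.append(s["tool_pos"][2]);read_camera("top")
print(s["clock"],np.mean(F,0).round(2),np.std(F,0).round(2),np.mean(Z).round(2),np.std(Z).round(2))
E
python3 f.py
```

```text
11.575 [-0.44  0.23  3.64] [0.28 0.28 0.52] 50.8 0.05
```

apply_moves([
  [[0, 0.02, 0, 0]],
])

```text
clock: 11.75
tool_pos: [506.3, -229.6, 50.6]
orientation: [-0.363, -2.029, 2.029]
wrist_force: [-0.5, -0.3, 5.1]
grip_width: -0.2
```

```bash
python3 f.py
```

```text
12.0 [-0.22 -0.53  3.91] [0.42 0.45 0.63] 50.5 0.03
```

apply_moves([
  [[0, 0.02, 0, 0]],
])

```text
clock: 12.18
tool_pos: [506.3, -229.5, 50.3]
orientation: [-0.363, -2.029, 2.029]
wrist_force: [0.1, -1.0, 3.1]
grip_width: -0.1
```

```bash
python3 f.py
```

```text
12.425 [ 0.5  -0.61  3.27] [0.4  0.63 0.38] 50.26 0.02
```

apply_moves([
  [[0, 0.03, 0, 0]],
])

```text
clock: 12.6
tool_pos: [506.2, -229.5, 50.0]
orientation: [-0.363, -2.029, 2.029]
wrist_force: [0.7, -0.9, 3.8]
grip_width: -0.2
```

```bash
python3 f.py
```

```text
12.85 [ 0.93 -0.77  3.15] [0.27 0.34 0.46] 49.95 0.02
```

apply_moves([
  [[0, 0.03, 0, 0]],
])

```text
clock: 13.02
tool_pos: [506.2, -229.5, 49.7]
orientation: [-0.363, -2.029, 2.029]
wrist_force: [1.4, -1.5, 2.1]
grip_width: 0.0
```

```bash
python3 f.py
```

```text
13.275 [ 1.22 -0.83  2.2 ] [0.3  0.56 0.3 ] 49.57 0.05
```

The force peaked at about 3.9 N and has dropped to 2.2 N, so the dome clicked. Releasing straight up.

apply_moves([
  [[0, -0.2, 0, 0], [0, -0.6, 0, 0], [0, -3, 0, 0], [0, -9, 0, 0], [0, -14, 0, 0]],
])

```text
clock: 13.95
tool_pos: [505.6, -229.2, 191.3]
orientation: [-0.362, -2.029, 2.028]
wrist_force: [0.2, 0.6, 0.7]
grip_width: 0.1
```

```bash
python3 f.py
python3 - <<'E'
from h import *
grab("scene","s6");grab("wrist","w6")
E
```

```text
14.2 [0.25 0.39 0.73] [0.47 0.74 1.87] 192.63 2.95
```

View pics/s6.png

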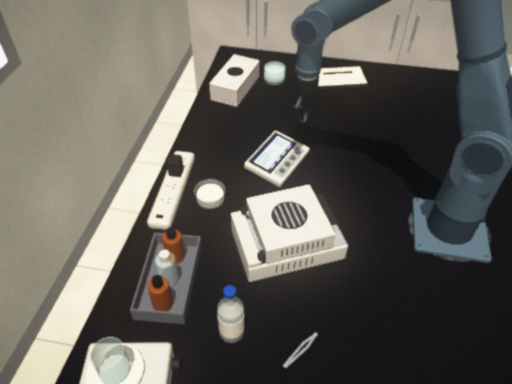

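View pics/w6.png

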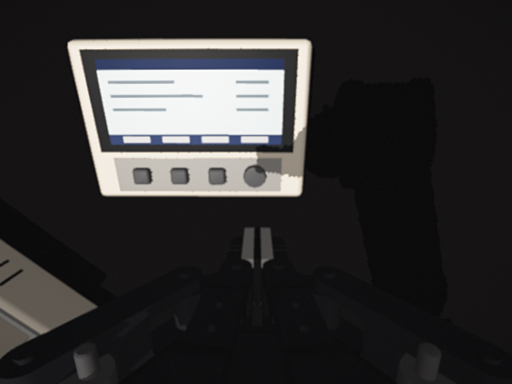

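```bash
python3 -c "
from workcell import *
print(read_state()['clock'],close_job())"
```

```text
the job is handed in; nothing more can be done
14.35 None
```

I closed the hood, then pressed and released the round start key, and handed the job in at 14.35 s (limit 48 s).

- **Hood:** I pushed it down from its outer face near the lip with the closed fingers, at roughly 0.5 rad/s. I stopped when the force jumped from about 4 N to 41 N on its stop. That was the fingertips, not the gripper body. The scene picture afterwards shows the hood lying level and closed.
- **Start key:** I pressed in steps of 0.2 to 0.3 mm. The force peaked at about 3.9 N and fell to 2.2 N about 0.9 mm further down. I judge the travel at about 2 to 2.5 mm, past the 1.5 mm switching point and well short of 4.2 mm. I then lifted straight up.
- **Last checks:** The arm ended about 150 mm above the terminal, touching nothing. The wrist view shows the round key raised and the square keys look untouched. The bottle, tub and tweezers are where they were.
- **Not confirmed:**
  - The terminal screen looked the same after the press, so the pictures do not show that the run started; the force drop is the only evidence.
  - The pan can't be seen under the closed hood.
  - The heights at which I met the hood and the key read 2 to 3 mm above my camera estimates, about the stated calibration error.

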